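# Load a substrate holder: tuck the shadow mask under the spring leaf and hold it flat

### The arm

A 6-joint arm with a two-finger parallel gripper is mounted at the origin on a cart in front of the work surface, level with it; the furniture and walls round the work are solid. World frame = base frame: x ahead of the robot, y to its left, z up, the work surface at z = 0. Lengths are in mm, angles in rad, forces in N, time in s.
With the tool pointing down it reaches from about 400 to 925 mm from the base axis. Payload 12.5 kg.
Tool frame: the origin (TCP) lies midway between the tips of the shut fingers; the grasp point (between the pads) lies 19 mm behind it (env.pinch_z is the z of the grasp point in the tool frame, in mm); z points along the fingers, y is the line along which they close (so a half turn about z gives the same grasp; the last joint's range is limited). The gripper opens to 95 mm and grips with 3 to 60 N. Pads are 20 mm wide; open, the fingers measure 119 mm over their backs; the gripper's body (75 mm by 180 mm) begins 59 mm behind the grasp point.
Start: joints at [-1.332, 0.491, 1.559, -0, 1.092, -0.106], TCP at [211.279, -588.225, 214.661] pointing down, gripper open.
Joint ranges: [-3.1, 3.1], [-0.84, 2.19], [0.05, 2.79], [-1.13, 4.28], [0.06, 2.93], [-2.69, 2.69]. Speed limits (rad/s): [2.22, 2.22, 2.79, 3.14, 3.14, 3.14].

### API

Orientations are given as [roll, pitch, yaw] about the fixed x, y, z axes, in that order (R = Rz(yaw) Ry(pitch) Rx(roll)).
In Python, from cell import env, eyes gives the robot as it stands.
- The arm moves only by the shell command python3 -m inch 'ROWS'. ROWS is JSON, a list of rows, each a list of 3 entries, a list of its own where there are three numbers: the shift along the tool's x, y, z in units of 60 mm (1.0 is 60 mm), then the turn about the tool's z in units of 5 degrees (1.0 is 5 degrees), then the closure, from -1 (fully open) to 1 (shut). In form: [[[tx, ty, tz], turn, claw], ...]. A call has exactly 10 rows; each row shifts and turns the commanded pose from where the row before left it, along the tool's axes as they then stand; what a row does not reach is not made up. A row lasts 1/8 s, in which the tool goes at most 62.5 mm and 10.7 degrees, less where a joint would pass 70% of its speed; a pose out of reach is approached as far as the arm can. A call is refused whole if a number of a shift passes 1 or a number of a turn 1, either way. A call with a gripper value outside its range is refused whole. The fingers move at their own pace and stop on an object; the grip force is fixed at half the most. Time passes only in rows, so rows that do not move let the fingers close, or fill a call up. It gives the time, the measured TCP pose, the force, the opening and the grip force at its end, in the units of the state.
- env.state(): the state, without advancing time (a new reading comes with each control period).
- eyes.read_camera(name): name is "side" or "top"; returns a dict with "pixels" (420x560x3 uint8, red, green, blue), "fx", "fy", "cx", "cy" (pixels), "extrinsics" (4x4, takes a point from world to camera coordinates). Camera axes: x right, y down, z forward; pixel columns grow to the right and rows downward; lengths in mm; the calibration is good to about 2 mm. A picture is of the moment at which its call begins. There is no depth.
- env.job_done(): hands the job in; it is judged then, once.
Trained networks look in a picture, given as the dict that the camera call returned (one of the last four; its "shot" number tells which), for a name from the list of things; names that differ only in an ending like _2 or _b are one class to them, and where a whole thing is asked for, a point or a joint stands for the part that bears it (a point fixed in the world has none). Each returns a list of dicts, best first, with "score" (0 to 1); they miss things now and then, are a little off and sometimes report something else, mostly with a low value. They report only what shows in the picture. A call takes as long as a camera call. They do not tell look-alikes from the thing itself.
- eyes.boxes_of(name, picture): "centre" ([row, column] in pixels, amid what is visible of it).
- eyes.cut_out(name, picture): "mask" (420x560 bool, what is visible of it) and "centre" ([row, column] in pixels, amid what is visible of it).
- eyes.spot_point(name, picture): "centre" ([row, column] in pixels: a listed point, or the origin of a listed thing).
The state is a dict: "t": time; "joints": joint angles; "qvel": joint speeds; "tau": joint torques, N m; "eef_pos": TCP position; "tcp_rot": TCP orientation; "ft_force": force on the tool from outside, world axes, zero at the start; "moment": the same for the moment, N m; "opening": opening from 0.0 (shut) to 1.0 (fully open); "grip_force": force on a finger pad.
Only numpy, scipy, OpenCV 4.12 (cv2) and the standard library are available. Lean on these libraries where they do the work, as an engineer would, in place of code of your own. Each camera call takes 0.05 s, during which the arm holds its last target. There are 200 camera calls.

### The job

Load the substrate holder for the evaporator: lay the small substrate block flat and square in the holder's pocket and let go of it, then slide one end of the shadow mask plate in under the spring leaf at the back of the holder, without prying the leaf up, and bring the other end down behind the front ridge. Press the mask down until it lies flat on its seat against the sprung block below, and finish while still holding it down like that with the gripper, so that a colleague can put in the thumb screws. Do not disturb the two thumb screws and the solvent bottle standing on the bench.

Things in the scene. Friction and masses are not known exactly. Their poses are not given: they have to be found in the camera images.
- holder: Substrate holder, fixed: aluminium base plate 8 mm thick, x -80 to +84, y +-47 mm. Origin on the bench under the pocket's middle; z up, x to its back (hinge and leaf), away from the robot. Two ledges 62 mm wide in y, before and behind the pocket, are the mask seat, 24 mm over the bench. Beside them, between the cheeks (|x| < 34 mm), only the base plate lies under the fingers.
- pocket (a point): Middle of the pocket's mouth, in the plane of the mask seat (24 mm over the bench); axes as the holder's. Pocket 60 mm (x) by 50 mm (y), with 3 mm bevels at the mouth. Its sides are only corner lugs (20 < |x| < 30, 25 < |y| < 31 mm): for |x| < 20 mm it is open at both sides, down to the base plate, for the fingers.
- back_stop (a point): On the holder, where the mask's back end stops: x = +58 mm from the pocket, at seat height. Side cheeks by it (x 46 to 60 mm) have faces at y = +-33.5 mm, 6 mm above the seat, and flare outward towards the front down to x = 34. Highest part: the leaf's hinge brackets, 38 mm over the bench, x 66 to 80 mm.
- front_ridge (a point): On the holder, foot of the front ridge's inner face: x = -62 mm from the pocket, at seat height. The ridge is 3 mm higher than the seat and reaches to x = -74; the mask's front end drops in behind it (4 mm play lengthwise in all). Front side cheeks (x -62 to -44 mm): faces y = +-33.5 mm, 3 mm above the seat.
- leaf_lip (a point): Point fixed on the holder, under the middle of the leaf's front bend when the leaf lies down: x = +46 mm from the pocket, 8 mm above the seat. From there back the leaf's underside is level; in front of it the nose turns up, rising 4 mm by x = +40.
- leaf (a joint): Spring leaf: steel strip 50 mm wide in y, 2.5 mm thick, hinged at x = +74 mm, 33.5 mm over the bench; it laps over the back 12 mm of the mask place, 8 mm above the seat (2 mm above a seated mask). Value in rad: 0 lying down (stop), positive lifted; 0.17 is about 5 mm at the lip. A spring holds it down, about 2 N at the lip.
- platen (a joint): Sprung platen, 55 x 39 mm, the pocket's floor. Value in m: 0 up, 0.003 fully down, which takes about 7 N (it starts to move at about 5 N). Up, its top is 7 mm below the seat, so a block on it stands 3 mm above the seat; fully down the block is flush with the seat.
- mask: Shadow mask plate, aluminium, 116 (x) by 62 (y) mm, 6 mm thick, a thin slotted sheet in its middle window; both ends alike; 0.1 kg. Origin: middle of its underside, z up, x lengthwise. It starts on a low rest, underside 14 mm over the bench; its long sides are free to be gripped across the 62 mm.
- mask_end_a (a point): On the mask's underside, 3 mm inside its +x end.
- mask_end_b (a point): On the mask's underside, 3 mm inside its -x end.
- mask_rest: The mask's fixed low rest: two bars 12 mm wide, 50 mm long (y), 14 mm high at x = +-40 mm, joined by a spine 16 mm wide and 4 mm high; origin on the bench under its middle. Between the rests (left) and the holder (right) stands the fixed mask aligner: x over 0.43 m, y -0.27 to 0.10 m with its knobs, 0.25 m high, higher behind; go round in front of it.
- substrate: Substrate block, grey, 56 (x) by 46 (y) mm, 10 mm thick, dark wafer piece let into its top; 0.07 kg. Origin: middle of its underside, z up. In the pocket its 56 mm side lies along the holder's x. It starts wafer piece up on a low rest, underside 10 mm over the bench; grip it across the 46 mm.
- substrate_rest: The block's fixed low rest: two bars 12 mm wide, 36 mm long (y), 10 mm high at x = +-20 mm, joined by a spine 16 mm wide and 4 mm high; origin on the bench under its middle.
- screw_a: Thumb screw standing on its head beside the holder, 16 mm wide, 23 mm high; leave it.
- screw_b: The other thumb screw, the same; leave it.
- ipa: Small white solvent bottle, 36 mm wide, 75 mm high; leave it.
There are look-alikes about, which are no part of the job. What is meant by the substrate is not purple, and is the larger of those in its own colour.

How it is judged:
By the outcome, as a careful person would: the job done as asked, in the order asked, and still so for the second after the job is handed in, while the arm keeps its last pose, push and grip.
It also fails if it takes over 72 s, if anything falls off the work surface, if the arm or the gripper's body presses on something with over 40 N, if the wrist force passes 120 N, or if a joint passes its speed limit or range.

## Working session

There is one attempt and no reset: what is moved stays moved. The work goes in short steps, Python scripts to look and compute and a shell command to move; the robot and the scene stay as the last step left them, time stands still between calls to the robot, and variables do not carry over. Pictures are saved under pics/ and viewed, at most 10 in all, crops included, and the job is handed in when it is done.

```bash
ls; mkdir -p pics
cat > h.py <<'E'
import numpy as np, cv2
from cell import env, eyes
def save(p,n): cv2.imwrite('pics/'+n,cv2.cvtColor(p['pixels'],cv2.COLOR_RGB2BGR))
def proj(p,X):
    c=p['extrinsics']@np.append(X,1); return np.array([p['fy']*c[1]/c[2]+p['cy'],p['fx']*c[0]/c[2]+p['cx']])
def ray(p,rc):
    E=p['extrinsics'];R=E[:3,:3];o=-R.T@E[:3,3]
    d=R.T@np.array([(rc[1]-p['cx'])/p['fx'],(rc[0]-p['cy'])/p['fy'],1]);return o,d/np.linalg.norm(d)
def atz(p,rc,z):
    o,d=ray(p,rc);return o+d*(z-o[2])/d[2]
def tri(ps,rcs):
    A=np.zeros((3,3));b=np.zeros(3);
    for p,rc in zip(ps,rcs):
        o,d=ray(p,rc);M=np.eye(3)-np.outer(d,d);A+=M;b+=M@o
    X=np.linalg.solve(A,b);return X,[np.round(proj(p,X)-rc,1) for p,rc in zip(ps,rcs)]
E
python3 - <<'E'
from h import *
s=env.state();print(s, env.pinch_z)
P={n:eyes.read_camera(n) for n in('side','top')}
for n,p in P.items():
    save(p,n+'0.png');E=p['extrinsics'];print(n,(-E[:3,:3].T@E[:3,3]).round(),E[2,:3].round(2),p['fx'])
for k in ['holder','pocket','back_stop','front_ridge','leaf_lip','mask','mask_end_a','mask_rest','substrate','substrate_rest','screw_a','ipa']:
    for n,p in P.items():
        print(k,n,[(np.round(d['centre']).tolist(),round(d['score'],2),atz(p,d['centre'],20)[:2].round().tolist()) for d in eyes.spot_point(k,p)][:5])
E
```

```text
pics
{'t': 0.0, 'joints': array([-1.33157089e+00,  4.91551610e-01,  1.55946381e+00, -7.64074655e-06,
        1.09170554e+00, -1.05626608e-01]), 'qvel': array([-9.83942490e-04,  1.32948423e-03, -7.67422367e-04,  7.55488925e-04,
        3.86964088e-04,  4.87612769e-05]), 'tau': array([-3.15790828e-06, -6.12661815e+01, -2.58182484e+01,  6.91680377e-02,
        4.82427387e-02, -1.11504060e-04]), 'eef_pos': array([ 211.22960105, -587.95480818,  214.06174688]), 'tcp_rot': array([-3.14046993e+00, -1.12218314e-04,  3.44855508e-01]), 'ft_force': array([-0.26320449, -0.58704839,  0.70179001]), 'moment': array([ 0.04731778,  0.05357101, -0.00106581]), 'grip_force': 0.0, 'opening': 1.0004287491669415} -18.8
side [ 184. -866. 1334.] [ 0.22  0.51 -0.83] 511.758754290952
top [ 404. -133. 1287.] [ 0.12  0.   -0.99] 487.46531362862453
holder side [([300.0, 311.0], 0.68, [502.0, -380.0]), ([332.0, 316.0], 0.48, [472.0, -468.0])]
holder top [([233.0, 376.0], 0.74, [496.0, -374.0]), ([230.0, 378.0], 0.56, [503.0, -380.0])]
pocket side [([297.0, 309.0], 0.97, [500.0, -370.0]), ([342.0, 307.0], 0.52, [440
[... 921 characters left out ...]
216.0], 0.68, [413.0, 132.0]), ([169.0, 243.0], 0.36, [504.0, 122.0])]
substrate top [([264.0, 173.0], 0.71, [414.0, 151.0]), ([230.0, 375.0], 0.66, [505.0, -372.0]), ([227.0, 180.0], 0.48, [510.0, 138.0]), ([268.0, 222.0], 0.45, [404.0, 26.0])]
substrate_rest side []
substrate_rest top []
screw_a side [([335.0, 320.0], 0.55, [477.0, -480.0]), ([145.0, 228.0], 0.51, [498.0, 237.0]), ([339.0, 307.0], 0.36, [442.0, -476.0])]
screw_a top [([256.0, 414.0], 0.55, [435.0, -470.0]), ([241.0, 411.0], 0.38, [476.0, -464.0])]
ipa side [([132.0, 255.0], 0.68, [604.0, 254.0]), ([145.0, 198.0], 0.54, [404.0, 279.0])]
ipa top [([266.0, 119.0], 0.63, [407.0, 292.0]), ([210.0, 130.0], 0.38, [552.0, 269.0])]
```

Run:
```python
import cv2,numpy as np
a=cv2.imread('pics/top0.png');b=cv2.imread('pics/side0.png')
def z(i,r,c,h,w,H,W): return cv2.resize(i[r:r+h,c:c+w],(W,H),interpolation=cv2.INTER_CUBIC)
t=np.hstack([z(a,180,90,110,145,300,400),z(a,190,340,90,120,300,400)])
u=np.hstack([z(b,100,170,110,145,300,400),z(b,265,250,90,120,300,400)])
cv2.imwrite('pics/z1.png',np.vstack([t,u]))
```

```text
(no output)
```

View pics/top0.png

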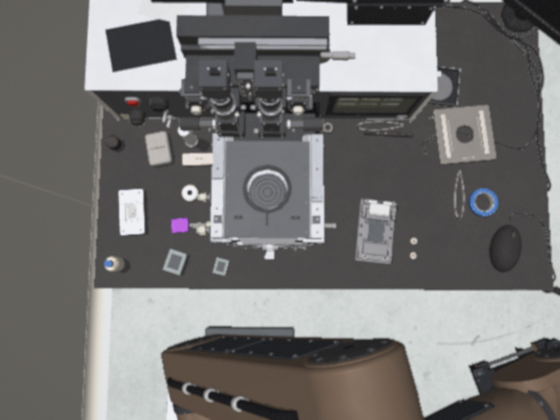

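View pics/z1.png

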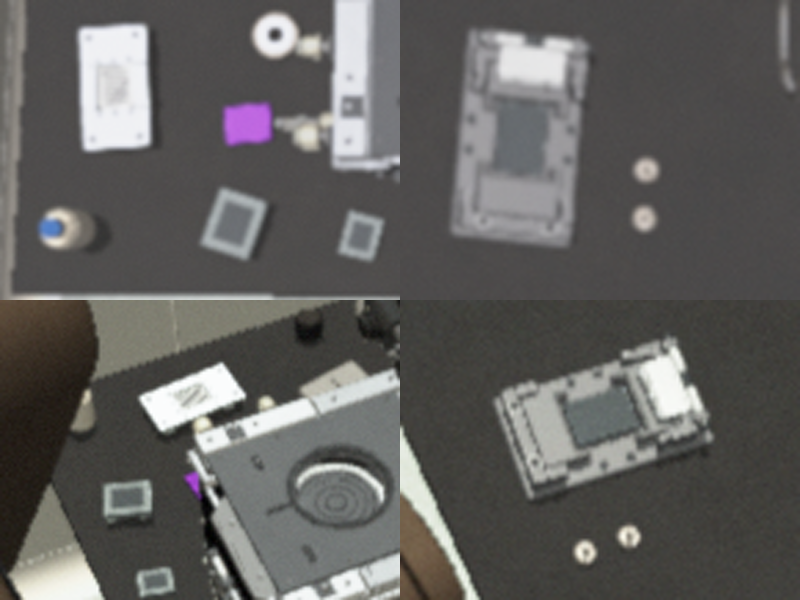

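The substrate candidates in the top view are the larger grey block at (262,175), a smaller grey block at (266,221) and a purple block at (225,180). The one meant is the grey block at (262,175): it isn't purple and it's the larger grey one, as the enlarged crop confirms. The mask is at (212,132), the holder at (231,376) with its leaf (white) at the far end, and the screws at (241/256,413).

```bash
cat >> h.py <<'E'
from scipy.optimize import minimize
def hullpts(p,pts): 
    uv=np.array([proj(p,q)[::-1] for q in pts]);return cv2.convexHull(uv.astype(np.float32))[:,0]
def box(x,y,yaw,z0,z1,xr,yr):
    c,s=np.cos(yaw),np.sin(yaw)
    return [np.array([x+c*a-s*b,y+s*a+c*b,z]) for a in xr for b in yr for z in(z0,z1)]
def edge(p,G,pts):
    h=hullpts(p,pts);tot=0;n=0;cen=h.mean(0)
    for i in range(len(h)):
        a,b=h[i],h[(i+1)%len(h)];L=np.linalg.norm(b-a)
        if L<4: continue
        t=(b-a)/L;nn=np.array([t[1],-t[0]]); nn=nn if nn@(a-cen)>0 else -nn
        q=a+(b-a)*np.linspace(.06,.94,60)[:,None]
        f=lambda o:cv2.remap(G,(q+nn*o)[:,0].astype(np.float32).reshape(-1,1),(q+nn*o)[:,1].astype(np.float32).reshape(-1,1),cv2.INTER_CUBIC)
        tot+=L*np.clip(f(-.8)-f(.8),-30,80).mean();n+=L
    return tot/n
def fit(ps,x0,H,xr,yr,z0=None):
    Gs=[cv2.GaussianBlur(p['pixels'].astype(np.float32).mean(2),(0,0),.7) for p in ps]
    f=lambda v:-sum(edge(p,G,box(v[0],v[1],v[2]/50,v[3] if z0 is None else z0,(v[3] if z0 is None else z0)+H,xr,yr)) for p,G in zip(ps,Gs))
    best=None
    for dx in(-5,0,5):
     for dy in(-5,0,5):
      v=np.array([x0[0]+dx,x0[1]+dy,x0[2]*50]+([x0[3]] if z0 is None else []))
      S=np.vstack([v]+[v+4*e for e in np.eye(len(v))])
      r=minimize(f,v,method='Nelder-Mead',options=dict(initial_simplex=S,xatol=.02,fatol=.005,maxiter=400))
      if best is None or r.fun<best.fun: best=r
    v=best.x.copy();v[2]/=50;return v.round(3),round(best.fun,1)
E
python3 - <<'E'
from h import *
S,T=eyes.read_camera('side'),eyes.read_camera('top')
for k,x0,H,xr,yr,z in [('substrate',(414,147,-.35,10),10,(-28,28),(-23,23),10),('mask',(551,263,0.03,14),6,(-58,58),(-31,31),14),('holder',(500,-377,-.12,0),8,(-80,84),(-47,47),0)]:
    print(k,'T',fit([T],x0,H,xr,yr,z),'S',fit([S],x0,H,xr,yr,z),'both',fit([S,T],x0,H,xr,yr,z),'free z',fit([S,T],x0,H,xr,yr))
for k in ['pocket','back_stop','front_ridge','leaf_lip','screw_a','ipa','substrate']:
    a=eyes.spot_point(k,S);b=eyes.spot_point(k,T)
    for i in a[:3]:
        for j in b[:3]:
            X,e=tri([S,T],[i['centre'],j['centre']])
            if np.abs(e).max()<3: print(k,X.round(1),np.abs(e).max())
E
```

```text
substrate T (array([ 4.19503e+02,  1.49126e+02, -3.18000e-01]), np.float64(-54.0)) S (array([ 4.19479e+02,  1.49219e+02, -3.26000e-01]), np.float64(-57.9)) both (array([ 4.19546e+02,  1.49125e+02, -3.18000e-01]), np.float64(-111.9)) free z (array([ 4.19499e+02,  1.49250e+02, -3.19000e-01,  9.73800e+00]), np.float64(-111.9))
mask T (array([5.49346e+02, 2.66222e+02, 8.00000e-02]), np.float64(-79.6)) S (array([5.49401e+02, 2.67944e+02, 7.70000e-02]), np.float64(-78.6)) both (array([5.49215e+02, 2.67109e+02, 7.70000e-02]), np.float64(-158.1)) free z (array([5.48972e+02, 2.64748e+02, 7.70000e-02, 1.80140e+01]), np.float64(-158.5))
holder T (array([ 5.00590e+02, -3.75033e+02, -1.08000e-01]), np.float64(-39.2)) S (array([ 5.01355e+02, -3.73153e+02, -9.60000e-02]), np.float64(-46.7)) both (array([ 5.00938e+02, -3.74073e+02, -1.04000e-01]), np.float64(-83.7)) free z (array([ 5.00488e+02, -3.74358e+02, -1.03000e-01,  3.14400e+00]), np.float64(-85.4))
pocket [ 499.4 -378.1   29.3] 0.6
back_stop [ 553.5 -383.4   21.3] 1.0
front_ridge [ 443.  -365.3   16.7] 0.6
leaf_lip [ 551.  -377.2   27.8] 0.5
screw_a [ 477.5 -473.5   15.4] 0.2
screw_a [ 436.4 -475.6  -13.8] 0.5
ipa [407.3 296.6  21.8] 2.2
substrate [414.6 140.6  25.8] 2.5
substrate [407.9  32.1  -7. ] 0.6
```

```bash
cat > plan.py <<'E'
import sys,json
from h import *
# args: json waypoints [[x,y,z,yaw,claw],...] ; rows from measured pose (or given start)
def plan(W,start=None,step=57,tail=0):
    s=env.state();cur=list(s['eef_pos'])+[s['tcp_rot'][2]] if start is None else list(start)
    rows=[]
    for w in W:
        d=np.array(w[:3])-cur[:3];dy=(w[3]-cur[3]+np.pi/2)%np.pi-np.pi/2
        n=max(1,int(np.ceil(np.linalg.norm(d)/(w[5] if len(w)>5 else step))),int(np.ceil(abs(np.degrees(dy))/5)))
        tgt=np.array(w[:3]);c0=np.array(cur[:3]);y0=cur[3]
        for i in range(n):
            g=c0+d*(i+1)/n;e=g-cur[:3];c,sn=np.cos(cur[3]),np.sin(cur[3])
            t=np.round(np.array([c*e[0]+sn*e[1],sn*e[0]-c*e[1],-e[2]])/60,2)
            u=round(float(np.clip(-np.degrees(y0+dy*(i+1)/n-cur[3])/5,-1,1)),2)
            rows.append([t.tolist(),u,w[4]])
            t=t*60;cur=[cur[0]+c*t[0]+sn*t[1],cur[1]+sn*t[0]-c*t[1],cur[2]-t[2],cur[3]-np.radians(5*u)]
    print(len(rows));print('\n'.join(json.dumps(r) for r in rows));print(np.round(cur,3))
if __name__=='__main__': plan(json.loads(sys.argv[1]))
E
python3 plan.py '[[235,-500,300,0.25,-1],[320,-310,310,0,-1],[395,-110,310,-0.15,-1],[410,40,310,-0.318,-1],[416,150.3,200,-0.318,-1],[416,150.3,90,-0.318,-1]]'; grep -n . /dev/null
```

```text
19
[[0.29, -0.42, -0.47], 0.36, -1]
[[0.28, -0.42, -0.48], 0.36, -1]
[[0.26, -0.44, -0.47], 0.37, -1]
[[0.54, -0.68, -0.04], 0.72, -1]
[[0.49, -0.71, -0.04], 0.71, -1]
[[0.45, -0.74, -0.05], 0.72, -1]
[[0.41, -0.77, -0.04], 0.71, -1]
[[0.31, -0.83, 0.0], 0.43, -1]
[[0.28, -0.85, 0.0], 0.43, -1]
[[0.25, -0.85, 0.0], 0.43, -1]
[[0.22, -0.86, 0.0], 0.43, -1]
[[-0.04, -0.84, 0.0], 0.64, -1]
[[-0.09, -0.83, 0.0], 0.64, -1]
[[-0.14, -0.83, 0.0], 0.64, -1]
[[-0.16, -0.59, 0.61], 0.0, -1]
[[-0.16, -0.59, 0.61], 0.0, -1]
[[-0.16, -0.6, 0.61], 0.0, -1]
[[0.0, 0.0, 0.92], 0.0, -1]
[[0.0, 0.0, 0.92], 0.0, -1]
[ 4.16045e+02  1.50563e+02  8.98650e+01 -3.18000e-01]
```

```bash
python3 -m inch '[[[0.29,-0.42,-0.47],0.36,-1],[[0.28,-0.42,-0.48],0.36,-1],[[0.26,-0.44,-0.47],0.37,-1],[[0.54,-0.68,-0.04],0.72,-1],[[0.49,-0.71,-0.04],0.71,-1],[[0.45,-0.74,-0.05],0.72,-1],[[0.41,-0.77,-0.04],0.71,-1],[[0.31,-0.83,0],0.43,-1],[[0.28,-0.85,0],0.43,-1],[[0.25,-0.85,0],0.43,-1]]'
python3 plan.py '[[395,-110,310,-0.15,-1],[410,40,310,-0.318,-1],[416,150.3,200,-0.318,-1]]'
```

```text
t: 3.35
eef_pos: [376.6, -158.3, 310.3]
tcp_rot: [3.141, -0.001, -0.114]
ft_force: [1.5, -0.6, 0.7]
opening: 0.999
grip_force: 0.0
7
[[0.21, -0.84, 0.0], 0.41, -1]
[[-0.04, -0.83, 0.0], 0.64, -1]
[[-0.09, -0.84, 0.0], 0.64, -1]
[[-0.13, -0.82, 0.0], 0.65, -1]
[[-0.16, -0.59, 0.61], -0.0, -1]
[[-0.16, -0.6, 0.62], -0.0, -1]
[[-0.16, -0.59, 0.61], -0.0, -1]
[ 4.16149e+02  1.50329e+02  1.99895e+02 -3.18000e-01]
```

```bash
python3 -m inch '[[[0.21,-0.84,0],0.41,-1],[[-0.04,-0.83,0],0.64,-1],[[-0.09,-0.84,0],0.64,-1],[[-0.13,-0.82,0],0.65,-1],[[-0.16,-0.59,0.61],0,-1],[[-0.16,-0.6,0.62],0,-1],[[-0.16,-0.59,0.61],0,-1],[[0,0,0],0,-1],[[0,0,0],0,-1],[[0,0,0],0,-1]]'
python3 - <<'E'
from h import *
s=env.state();print(s['eef_pos'],s['tcp_rot'],s['joints'].round(2))
S,T=eyes.read_camera('side'),eyes.read_camera('top')
save(S,'s1.png');save(T,'t1.png')
z=lambda p:cv2.resize(p['pixels'][90:300,60:340,::-1],(400,300),interpolation=cv2.INTER_CUBIC)
cv2.imwrite('pics/z2.png',np.hstack([z(T),z(S)]))
E
python3 plan.py '[[415.7,150.4,90,-0.318,-1]]'
```

```text
t: 4.6
eef_pos: [415.9, 148.1, 200.7]
tcp_rot: [-3.141, -0.002, -0.318]
ft_force: [-0.0, -0.8, 0.2]
opening: 0.998
grip_force: 0.0
[415.90540729 148.06399837 200.65054693] [-3.14076663e+00 -1.81587601e-03 -3.17719613e-01] [ 0.19  0.25  2.01 -0.    0.89  2.08]
2
[[-0.01, -0.02, 0.92], 0.0, -1]
[[-0.0, -0.02, 0.92], 0.0, -1]
[ 4.15963e+02  1.50552e+02  9.00680e+01 -3.18000e-01]
```

View pics/z2.png

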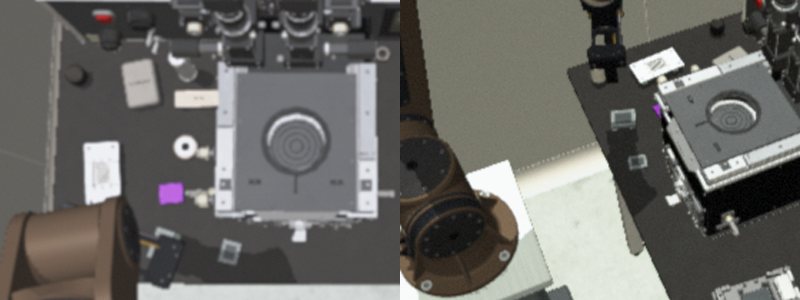

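```bash
python3 -m inch '[[[-0.01,-0.04,0.5],0,-1],[[0,0,0.5],0,-1],[[0,0,0.5],0,-1],[[0,0,0.5],0,-1],[[0,0,0.5],0,-1],[[0,0,0.4],0,-1],[[0,0,0],0,-1],[[0,0,0],0,-1],[[0,0,0],0,-1],[[0,0,0],0,-1]]'
python3 plan.py '[[415.7,150.4,5,-0.318,-1]]'
```

```text
t: 5.95
eef_pos: [415.9, 151.2, 26.3]
tcp_rot: [-3.141, -0.001, -0.317]
ft_force: [0.3, -0.5, -0.4]
opening: 1.004
grip_force: 0.0
1
[[0.0, 0.01, 0.35], 0.01, -1]
[ 4.15715e+02  1.50676e+02  5.29700e+00 -3.18000e-01]
```

```bash
python3 -m inch '[[[0,0.01,0.2],0,-1],[[0,0,0.15],0,-1],[[0,0,0],0,-1],[[0,0,0],0,1],[[0,0,0],0,1],[[0,0,0],0,1],[[0,0,0],0,1],[[0,0,0],0,1],[[0,0,0],0,1],[[0,0,0],0,1]]'
```

```text
t: 7.2
eef_pos: [415.3, 150.6, 4.7]
tcp_rot: [3.142, -0.0, -0.317]
ft_force: [-0.7, -1.0, 1.7]
opening: 0.479
grip_force: 30.0
```

```bash
python3 - <<'E'
from h import *
S,T=eyes.read_camera('side'),eyes.read_camera('top')
def neg(p): q=dict(p);q['pixels']=255-p['pixels'];return q
for nm,ps in (('T',[T]),('S',[S]),('TS',[T,S])):
    print(nm,'base',fit(ps,(501,-374,-.104,0),.1,(-80,84),(-47,47),8),'platen',fit([neg(p) for p in ps],(501,-374,-.104,0),.1,(-27.5,27.5),(-19.5,19.5),17))
save(T,'t2.png');save(S,'s2.png')
E
python3 plan.py '[[413,150.6,60,-0.317,1],[412,110,300,-0.317,1],[410,40,320,-0.3,1],[400,-100,320,-0.15,1],[420,-250,320,-0.104,1],[498,-374,220,-0.104,1]]'
```

```text
T base (array([ 5.00568e+02, -3.74499e+02, -1.07000e-01]), np.float64(-39.3)) platen (array([ 5.05118e+02, -3.74328e+02, -1.10000e-01]), np.float64(-18.4))
S base (array([ 5.00191e+02, -3.75172e+02, -9.80000e-02]), np.float64(-43.9)) platen (array([ 4.95637e+02, -3.79225e+02, -1.08000e-01]), np.float64(-27.9))
TS base (array([ 5.00374e+02, -3.74936e+02, -1.04000e-01]), np.float64(-82.8)) platen (array([ 5.05277e+02, -3.79363e+02, -1.14000e-01]), np.float64(-35.4))
18
[[-0.04, 0.01, -0.92], 0.0, 1]
[[0.04, 0.13, -0.8], 0.0, 1]
[[0.04, 0.13, -0.8], 0.0, 1]
[[0.04, 0.13, -0.8], 0.0, 1]
[[0.04, 0.13, -0.8], 0.0, 1]
[[0.04, 0.13, -0.8], 0.0, 1]
[[0.16, 0.56, -0.17], -0.1, 1]
[[0.16, 0.56, -0.17], -0.09, 1]
[[0.18, 0.76, 0.0], -0.57, 1]
[[0.14, 0.77, 0.0], -0.58, 1]
[[0.1, 0.77, 0.0], -0.57, 1]
[[0.23, 0.81, 0.0], -0.18, 1]
[[0.23, 0.81, 0.0], -0.17, 1]
[[0.21, 0.81, 0.0], -0.18, 1]
[[0.38, 0.48, 0.42], 0.0, 1]
[[0.37, 0.48, 0.42], 0.0, 1]
[[0.38, 0.48, 0.41], 0.0, 1]
[[0.37, 0.48, 0.42], 0.0, 1]
[ 4.97855e+02 -3.73731e+02  2.20040e+02 -1.04000e-01]
```

```bash
python3 -m inch '[[[-0.04,0.01,-0.92],0,1],[[0.04,0.13,-0.8],0,1],[[0.04,0.13,-0.8],0,1],[[0.04,0.13,-0.8],0,1],[[0.04,0.13,-0.8],0,1],[[0.04,0.13,-0.8],0,1],[[0.16,0.56,-0.17],-0.1,1],[[0.16,0.56,-0.17],-0.1,1],[[0.18,0.76,0],-0.57,1],[[0.14,0.77,0],-0.57,1]]'
python3 plan.py '[[400,-100,320,-0.15,1],[420,-250,320,-0.104,1],[497,-374.3,220,-0.105,1]]'
```

```text
t: 8.55
eef_pos: [403.0, -54.6, 320.3]
tcp_rot: [3.142, -0.0, -0.198]
ft_force: [1.2, -0.8, -1.6]
opening: 0.481
grip_force: 30.0
8
[[0.1, 0.75, 0.0], -0.55, 1]
[[0.23, 0.81, 0.0], -0.17, 1]
[[0.23, 0.81, 0.0], -0.18, 1]
[[0.2, 0.81, 0.0], -0.17, 1]
[[0.37, 0.48, 0.42], 0.0, 1]
[[0.38, 0.49, 0.42], 0.0, 1]
[[0.37, 0.48, 0.41], 0.01, 1]
[[0.38, 0.48, 0.42], -0.0, 1]
[ 4.97190e+02 -3.74289e+02  2.20075e+02 -1.05000e-01]
```

```bash
python3 -m inch '[[[0.1,0.75,0],-0.55,1],[[0.23,0.81,0],-0.17,1],[[0.23,0.81,0],-0.18,1],[[0.2,0.81,0],-0.17,1],[[0.37,0.48,0.42],0,1],[[0.38,0.49,0.42],0,1],[[0.37,0.48,0.41],0.01,1],[[0.38,0.48,0.42],0,1],[[0,0,0],0,1],[[0,0,0],0,1]]'
python3 plan.py '[[496.5,-374.3,60,-0.105,1]]'
python3 - <<'E'
import numpy as np
c,s=np.cos(-.317),np.sin(-.317)
d=np.array([415.3-419.5,150.6-149.15]);print('grasp offset in block',c*d[0]+s*d[1],-s*d[0]+c*d[1])
E
```

```text
t: 9.8
eef_pos: [496.7, -372.9, 220.1]
tcp_rot: [-3.141, 0.0, -0.107]
ft_force: [-0.6, 0.4, -0.8]
opening: 0.485
grip_force: 30.0
3
[[-0.0, 0.01, 0.89], -0.01, 1]
[[-0.0, 0.01, 0.89], -0.01, 1]
[[-0.0, 0.0, 0.89], -0.01, 1]
[ 4.96533e+02 -3.74052e+02  5.98850e+01 -1.05000e-01]
grasp offset in block -4.44272464060195 0.06854026399234803
```

```bash
python3 -m inch '[[[-0.01,0.02,0.8],0,1],[[0,0,0.7],0,1],[[0,0,0.6],0,1],[[0,0,0.4],0,1],[[0,0,0.3],0,1],[[0,0,0.1],0,1],[[0,0,0],0,1],[[0,0,0],0,1],[[0,0,0],0,1],[[0,0,0],0,1]]'
python3 plan.py '[[496.1,-374.2,25,-0.105,1,3]]'
python3 - <<'E'
from h import *
S,T=eyes.read_camera('side'),eyes.read_camera('top')
z=lambda p,r,c:cv2.resize(p['pixels'][r:r+90,c:c+120,::-1],(400,300),interpolation=cv2.INTER_CUBIC)
cv2.imwrite('pics/z3.png',np.hstack([z(T,190,320),z(S,255,250)]))
E
```

```text
t: 11.05
eef_pos: [496.2, -374.5, 46.4]
tcp_rot: [3.141, -0.0, -0.107]
ft_force: [-0.0, -1.0, -0.8]
opening: 0.482
grip_force: 30.0
8
[[-0.0, -0.0, 0.04], -0.0, 1]
[[-0.0, -0.0, 0.05], -0.01, 1]
[[-0.0, -0.0, 0.04], 0.0, 1]
[[-0.0, -0.0, 0.05], -0.0, 1]
[[-0.0, -0.0, 0.04], -0.01, 1]
[[-0.0, -0.0, 0.05], 0.0, 1]
[[-0.0, -0.0, 0.04], -0.0, 1]
[[-0.0, -0.01, 0.05], -0.01, 1]
[ 4.96307e+02 -3.73945e+02  2.48250e+01 -1.05000e-01]
```

View pics/z3.png

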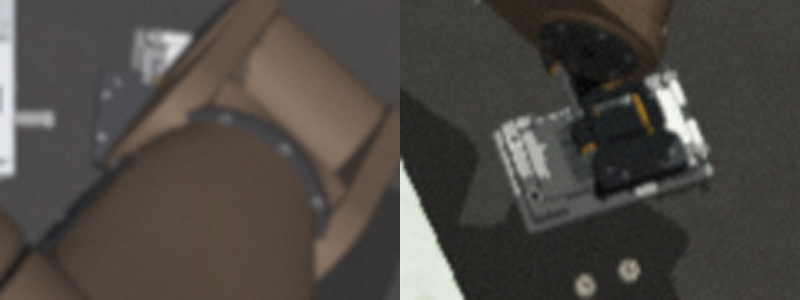

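The arm hides the pocket in the top view. The side view shows the gripper over the pocket around crop (640,130), with the screws clear at (585–630,275). I'll lower the block on force feedback.

```bash
python3 -m inch '[[[0,0,0.2],0,1],[[0,0,0.12],0,1],[[0,0,0.06],0,1],[[0,0,0.04],0,1],[[0,0,0.04],0,1],[[0,0,0.04],0,1],[[0,0,0.03],0,1],[[0,0,0],0,1],[[0,0,0],0,1],[[0,0,0],0,1]]'
```

```text
t: 12.4
eef_pos: [496.2, -374.5, 14.3]
tcp_rot: [3.141, -0.0, -0.107]
ft_force: [0.0, 0.5, -0.8]
opening: 0.48
grip_force: 30.0
```

```bash
python3 -m inch '[[[0,0,0.015],0,1],[[0,0,0.015],0,1],[[0,0,0.01],0,1],[[0,0,0],0,1],[[0,0,0],0,1],[[0,0,0],0,1],[[0,0,0],0,1],[[0,0,0],0,1],[[0,0,0],0,1],[[0,0,0],0,1]]'
```

```text
t: 13.65
eef_pos: [496.2, -374.4, 11.8]
tcp_rot: [3.141, -0.0, -0.107]
ft_force: [0.3, -0.1, -1.7]
opening: 0.482
grip_force: 30.0
```

```bash
python3 -m inch '[[[0,0,0.005],0,1],[[0,0,0],0,0],[[0,0,0],0,-0.2],[[0,0,0],0,-0.4],[[0,0,0],0,-0.4],[[0,0,-0.1],0,-0.4],[[0,0,-0.3],0,-0.4],[[0,0,-0.6],0,-0.6],[[0,0,-0.9],0,-1],[[0,0,-0.9],0,-1]]'
python3 plan.py '[[420,-250,320,-0.105,-1],[400,-100,320,-0.15,-1],[405,40,320,-0.1,-1],[470,200,320,0.07,-1],[549.3,266.8,250,0.078,-1]]'
```

```text
t: 14.9
eef_pos: [496.0, -374.3, 182.6]
tcp_rot: [3.141, -0.001, -0.107]
ft_force: [-0.2, 0.2, 0.1]
opening: 0.952
grip_force: 0.0
17
[[-0.37, -0.48, -0.57], -0.01, -1]
[[-0.37, -0.48, -0.58], -0.0, -1]
[[-0.37, -0.48, -0.57], -0.01, -1]
[[-0.37, -0.49, -0.57], -0.01, -1]
[[-0.2, -0.82, -0.0], 0.17, -1]
[[-0.21, -0.81, -0.0], 0.18, -1]
[[-0.22, -0.81, -0.0], 0.17, -1]
[[-0.09, -0.77, -0.0], -0.19, -1]
[[-0.07, -0.78, -0.0], -0.19, -1]
[[-0.07, -0.77, -0.0], -0.19, -1]
[[0.2, -0.69, -0.0], -0.49, -1]
[[0.24, -0.68, -0.0], -0.49, -1]
[[0.26, -0.67, -0.0], -0.48, -1]
[[0.29, -0.66, -0.0], -0.49, -1]
[[0.46, -0.34, 0.39], -0.03, -1]
[[0.47, -0.34, 0.39], -0.03, -1]
[[0.47, -0.34, 0.39], -0.03, -1]
[5.49466e+02 2.67021e+02 2.49770e+02 7.80000e-02]
```

```bash
python3 -m inch '[[[-0.37,-0.48,-0.57],0,-1],[[-0.37,-0.48,-0.58],0,-1],[[-0.37,-0.48,-0.57],0,-1],[[-0.37,-0.49,-0.57],0,-1],[[-0.2,-0.82,0],0.17,-1],[[-0.21,-0.81,0],0.18,-1],[[-0.22,-0.81,0],0.17,-1],[[-0.09,-0.77,0],-0.19,-1],[[-0.07,-0.78,0],-0.19,-1],[[-0.07,-0.77,0],-0.19,-1]]'
python3 - <<'E'
from h import *
S,T=eyes.read_camera('side'),eyes.read_camera('top')
save(T,'t3.png');save(S,'s3.png')
z=lambda p,r,c:cv2.resize(p['pixels'][r:r+90,c:c+120,::-1],(400,300),interpolation=cv2.INTER_CUBIC)
cv2.imwrite('pics/z4.png',np.vstack([np.hstack([z(T,190,320),z(S,265,250)]),np.hstack([z(T,115,85),z(S,95,195)])]))
f=lambda p:np.round(fit([p],(501,-374,-.104),.1,(-28,28),(-23,23),27),3)
for nm,ps in (('T',[T]),('S',[S]),('TS',[T,S])): print(nm,fit(ps,(501,-375,-.104),.1,(-28,28),(-23,23),27))
for rc in [(133,146),(131,165),(163,150),(162,172),(142,113)]: print(rc,atz(T,rc,30).round())
E
python3 plan.py '[[470,200,320,0.07,-1],[549.3,266.8,250,0.078,-1]]'
```

```text
t: 16.15
eef_pos: [405.3, 41.5, 318.2]
tcp_rot: [3.142, -0.002, -0.102]
ft_force: [0.8, 0.8, -1.0]
opening: 1.001
grip_force: 0.0
T (array([ 5.01619e+02, -3.73710e+02, -1.00000e-01]), np.float64(-17.1))
S (array([ 5.00897e+02, -3.74607e+02, -1.21000e-01]), np.float64(-37.4))
TS (array([ 5.01096e+02, -3.74247e+02, -1.14000e-01]), np.float64(-53.7))
(133, 146) [757. 231.  30.]
(131, 165) [763. 181.  30.]
(163, 150) [676. 218.  30.]
(162, 172) [679. 160.  30.]
(142, 113) [732. 318.  30.]
6
[[0.27, -0.9, -0.01], -0.64, -1]
[[0.33, -0.89, -0.01], -0.65, -1]
[[0.37, -0.87, -0.01], -0.64, -1]
[[0.46, -0.34, 0.39], -0.03, -1]
[[0.47, -0.34, 0.39], -0.03, -1]
[[0.47, -0.33, 0.39], -0.03, -1]
[5.49451e+02 2.66677e+02 2.49731e+02 7.80000e-02]
```

View pics/z4.png

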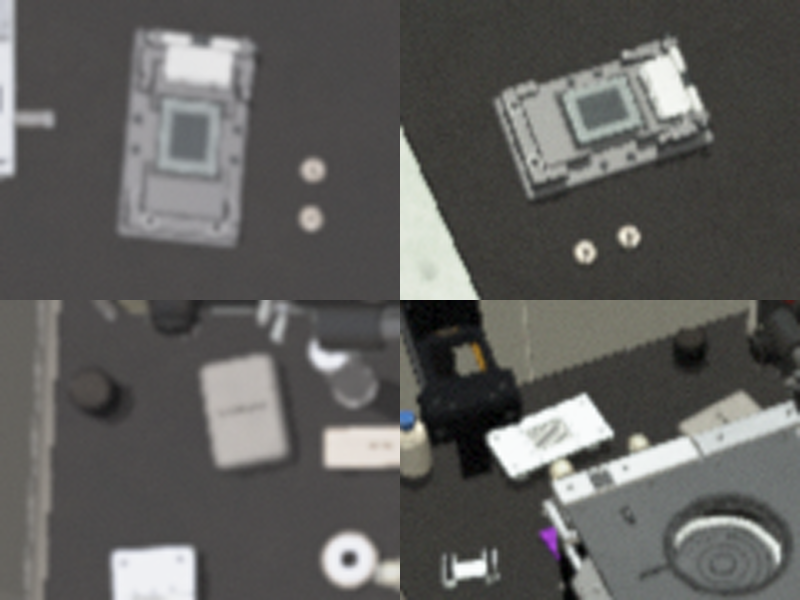

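The top view shows the block squarely in the pocket at crop (190,135), with screws undisturbed. The space behind the mask rest is free up to the grey box at x≈676, y<231.

```bash
python3 -m inch '[[[0.27,-0.9,0],-0.64,-1],[[0.33,-0.89,0],-0.65,-1],[[0.37,-0.87,0],-0.64,-1],[[0.46,-0.34,0.39],-0.03,-1],[[0.47,-0.34,0.39],-0.03,-1],[[0.47,-0.33,0.39],-0.03,-1],[[0,0,0.7],0,-1],[[0,0,0.7],0,-1],[[0,0,0.5],0,-1],[[0,0,0],0,-1]]'
python3 plan.py '[[549.2,267,8,0.077,-1]]'
```

```text
t: 17.5
eef_pos: [550.7, 261.9, 131.8]
tcp_rot: [3.141, 0.003, 0.073]
ft_force: [0.3, -0.0, 0.4]
opening: 1.001
grip_force: 0.0
3
[[-0.01, -0.03, 0.69], -0.02, -1]
[[-0.0, -0.03, 0.69], -0.01, -1]
[[-0.01, -0.03, 0.68], -0.02, -1]
[5.49125e+02 2.67215e+02 8.18500e+00 7.70000e-02]
```

```bash
python3 -m inch '[[[0,0,0],0,-1],[[0,-0.02,0.6],0,-1],[[0,0,0.5],0,-1],[[0,0,0.4],0,-1],[[0,0,0],0,-1],[[0,0,0],0,-1],[[0,0,0],0,-1],[[0,0,0],0,-1],[[0,0,0],0,-1],[[0,0,0],0,-1]]'
python3 plan.py '[[549.2,267,8,0.077,-1]]'
```

```text
t: 18.75
eef_pos: [551.1, 264.2, 42.8]
tcp_rot: [3.142, -0.0, 0.073]
ft_force: [0.6, -0.2, -0.1]
opening: 1.001
grip_force: 0.0
1
[[-0.03, -0.05, 0.58], -0.04, -1]
[5.49058e+02 2.67064e+02 7.97800e+00 7.70000e-02]
```

```bash
python3 -m inch '[[[-0.03,-0.05,0.2],-0.04,-1],[[0,0,0.25],0,-1],[[0,0,0.13],0,-1],[[0,0,0],0,-1],[[0,0,0],0,-1],[[0,0,0],0,1],[[0,0,0],0,1],[[0,0,0],0,1],[[0,0,0],0,1],[[0,0,0],0,1]]'
```

```text
t: 20.0
eef_pos: [549.1, 266.9, 8.0]
tcp_rot: [3.141, -0.0, 0.077]
ft_force: [-0.0, -1.2, 2.6]
opening: 0.645
grip_force: 30.0
```

```bash
python3 -m inch '[[[0,0,-0.25],0,1],[[0.2,0,0],0,1],[[0.4,0,0],0,1],[[0.4,0,0],0,1],[[0.25,0,0],0,1],[[0,0,0],0,1],[[0,0,0.13],0,1],[[0,0,0.08],0,1],[[0,0,0],0,1],[[0,0,0],0,1]]'
```

```text
t: 21.25
eef_pos: [623.7, 272.9, 10.3]
tcp_rot: [3.142, -0.0, 0.077]
ft_force: [0.8, 0.1, -1.0]
opening: 0.647
grip_force: 30.0
```

```bash
python3 -m inch '[[[0,0,0.03],0,1],[[0,0,0.02],0,1],[[0,0,0.02],0,1],[[0,0,0.01],0,1],[[0,0,0.01],0,1],[[0,0,0],0,1],[[0,0,0],0,1],[[0,0,0],0,1],[[0,0,0],0,1],[[0,0,0],0,1]]'
```

```text
t: 22.5
eef_pos: [624.3, 272.9, 5.8]
tcp_rot: [-3.141, -0.001, 0.077]
ft_force: [-0.3, -1.3, 7.0]
opening: 0.65
grip_force: 30.0
```

```bash
python3 -m inch '[[[0,0,0.01],0,1],[[0,0,0.01],0,1],[[0,0,0.01],0,1],[[0,0,0.01],0,1],[[0,0,0],0,1],[[0,0,0],0,1],[[0,0,0],0,1],[[0,0,-0.2],0,1],[[0,0,-0.8],0,1],[[0,0,-0.8],0,1]]'
python3 - <<'E'
from h import *
S,T=eyes.read_camera('side'),eyes.read_camera('top')
s=env.state();print(s['eef_pos'],s['tcp_rot'],s['ft_force'])
z=lambda p,r,c:cv2.resize(p['pixels'][r:r+90,c:c+120,::-1],(400,300),interpolation=cv2.INTER_CUBIC)
r,c=map(int,proj(S,s['eef_pos']));r2,c2=map(int,proj(T,s['eef_pos']))
r,c=max(0,r-45),max(0,c-60)
cv2.imwrite('pics/z5.png',np.hstack([z(T,max(0,r2-45),max(0,c2-60)),z(S,r,c)]));print(r,c,r2,c2)
E
```

```text
t: 23.75
eef_pos: [623.5, 272.7, 111.9]
tcp_rot: [3.141, 0.001, 0.077]
ft_force: [0.1, 0.2, -1.8]
opening: 0.648
grip_force: 30.0
[625.90330814 273.57776136 116.51176836] [-3.13964043 -0.00833548  0.07693531] [ 0.93944763 -0.41562148 -0.58231248]
60 197 175 116
```

View pics/z5.png

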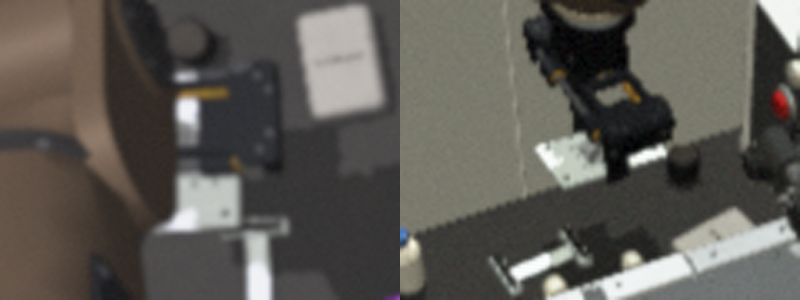

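```bash
cat >> h.py <<'E'
def mbox(c,yaw,pitch,H=6):
    # c: underside middle; pitch>0: +x end down
    cy,sy,cp,sp=np.cos(yaw),np.sin(yaw),np.cos(pitch),np.sin(pitch)
    R=np.array([[cy,-sy,0],[sy,cy,0],[0,0,1]])@np.array([[cp,0,sp],[0,1,0],[-sp,0,cp]])
    return [np.array(c)+R@np.array([a,b,z]) for a in(-58,58) for b in(-31,31) for z in(0,H)]
def fitmask(ps,tcp,yaw):
    Gs=[cv2.GaussianBlur(p['pixels'].astype(np.float32).mean(2),(0,0),.7) for p in ps]
    best=None;out=[]
    u=np.array([np.cos(yaw),np.sin(yaw)])
    for pd in np.arange(-3,14,1.):
        f=lambda v:-sum(edge(p,G,mbox([tcp[0]+u[0]*v[0],tcp[1]+u[1]*v[0],tcp[2]+6+v[1]],yaw,np.radians(pd))) for p,G in zip(ps,Gs))
        r=min((minimize(f,[a,b],method='Nelder-Mead',options=dict(initial_simplex=[[a,b],[a+2,b],[a,b+2]],maxiter=80)) for a in(-3,2) for b in(-2,2)),key=lambda r:r.fun)
        out.append((pd,round(-r.fun,1),r.x.round(1).tolist()))
    return out
E
python3 - <<'E'
from h import *
S,T=eyes.read_camera('side'),eyes.read_camera('top');s=env.state();print(s['eef_pos'],s['tcp_rot'])
for ps in ([S],[S,T]):
  for o in fitmask(ps,s['eef_pos'],s['tcp_rot'][2]): print(o)
E
python3 plan.py '[[470,200,300,0,1],[405,60,320,-0.1,1],[400,-100,320,-0.15,1],[420,-250,320,-0.105,1],[470,-371,220,-0.105,1]]'
```

```text
[623.85850219 272.85825394 111.522457  ] [-3.14129542e+00 -1.49026973e-03  7.69072298e-02]
(np.float64(-3.0), np.float64(32.5), [4.1, 8.0])
(np.float64(-2.0), np.float64(34.2), [3.0, 8.4])
(np.float64(-1.0), np.float64(35.9), [2.6, 8.4])
(np.float64(0.0), np.float64(37.2), [2.4, 8.7])
(np.float64(1.0), np.float64(38.0), [1.8, 8.7])
(np.float64(2.0), np.float64(38.7), [1.6, 8.3])
(np.float64(3.0), np.float64(39.4), [1.2, 7.8])
(np.float64(4.0), np.float64(40.1), [1.2, 7.2])
(np.float64(5.0), np.float64(40.6), [1.1, 6.8])
(np.float64(6.0), np.float64(41.0), [0.9, 6.4])
(np.float64(7.0), np.float64(41.0), [0.6, 6.5])
(np.float64(8.0), np.float64(40.5), [0.3, 6.8])
(np.float64(9.0), np.float64(39.2), [-0.3, 7.3])
(np.float64(10.0), np.float64(37.4), [-0.7, 7.3])
(np.float64(11.0), np.float64(35.4), [-1.1, 6.8])
(np.float64(12.0), np.float64(33.5), [-1.5, 6.1])
(np.float64(13.0), np.float64(31.9), [-2.1, 5.4])
(np.float64(-3.0), np.float64(49.8), [1.5, 9.0])
(np.float64(-2.0), np.float64(52.4), [1.4, 9.0])
(np.float64(-1.0), np.float64(54.7), [1.1, 9.2])
(np.float64(0.0), np.float64(56.7)
[... 529 characters left out ...]
52.8), [-1.4, 7.2])
(np.float64(12.0), np.float64(49.7), [-1.6, 6.6])
(np.float64(13.0), np.float64(47.9), [-2.4, 5.6])
17
[[-0.53, 0.2, -0.63], 0.18, 1]
[[-0.53, 0.21, -0.63], 0.17, 1]
[[-0.52, 0.22, -0.62], 0.18, 1]
[[-0.52, 0.23, -0.63], 0.18, 1]
[[-0.52, 0.23, -0.63], 0.17, 1]
[[-0.36, 0.78, -0.11], 0.38, 1]
[[-0.33, 0.79, -0.11], 0.38, 1]
[[-0.31, 0.8, -0.11], 0.39, 1]
[[0.06, 0.89, -0.0], 0.19, 1]
[[0.08, 0.88, -0.0], 0.19, 1]
[[0.09, 0.89, -0.0], 0.19, 1]
[[0.23, 0.81, -0.0], -0.17, 1]
[[0.22, 0.81, -0.0], -0.17, 1]
[[0.21, 0.81, -0.0], -0.18, 1]
[[0.35, 0.64, 0.55], 0.0, 1]
[[0.35, 0.64, 0.56], 0.0, 1]
[[0.34, 0.64, 0.55], 0.0, 1]
[ 4.69833e+02 -3.70938e+02  2.20122e+02 -1.05000e-01]
```

```bash
python3 -m inch '[[[-0.53,0.2,-0.63],0.18,1],[[-0.53,0.21,-0.63],0.17,1],[[-0.52,0.22,-0.62],0.18,1],[[-0.52,0.23,-0.63],0.18,1],[[-0.52,0.23,-0.63],0.17,1],[[-0.36,0.78,-0.11],0.38,1],[[-0.33,0.79,-0.11],0.38,1],[[-0.31,0.8,-0.11],0.39,1],[[0.06,0.89,0],0.19,1],[[0.08,0.88,0],0.19,1]]'
python3 plan.py '[[400,-100,320,-0.15,1],[420,-250,320,-0.107,1],[481,-372.9,200,-0.107,1]]'
```

```text
t: 25.2
eef_pos: [401.1, -47.8, 318.0]
tcp_rot: [-3.141, 0.001, -0.134]
ft_force: [0.9, 0.3, -0.8]
opening: 0.648
grip_force: 30.0
8
[[0.1, 0.86, -0.03], 0.19, 1]
[[0.23, 0.81, -0.0], -0.16, 1]
[[0.23, 0.81, -0.0], -0.17, 1]
[[0.21, 0.82, -0.0], -0.16, 1]
[[0.31, 0.48, 0.5], -0.0, 1]
[[0.3, 0.48, 0.5], -0.0, 1]
[[0.31, 0.48, 0.5], -0.0, 1]
[[0.31, 0.48, 0.5], -0.0, 1]
[ 4.81217e+02 -3.72719e+02  1.99757e+02 -1.07000e-01]
```

```bash
python3 -m inch '[[[0.1,0.86,-0.03],0.19,1],[[0.23,0.81,0],-0.16,1],[[0.23,0.81,0],-0.17,1],[[0.21,0.82,0],-0.16,1],[[0.31,0.48,0.5],0,1],[[0.3,0.48,0.5],0,1],[[0.31,0.48,0.5],0,1],[[0.31,0.48,0.5],0,1],[[0,0,0],0,1],[[0,0,0],0,1]]'
python3 plan.py '[[481,-372.9,90,-0.107,1,40]]'
```

```text
t: 26.45
eef_pos: [481.7, -370.8, 199.9]
tcp_rot: [-3.14, 0.001, -0.107]
ft_force: [0.8, -0.2, -0.3]
opening: 0.65
grip_force: 30.0
3
[[-0.0, 0.01, 0.61], -0.0, 1]
[[-0.0, 0.01, 0.61], -0.0, 1]
[[-0.01, 0.02, 0.61], -0.0, 1]
[ 4.80816e+02 -3.73104e+02  9.00690e+01 -1.07000e-01]
```

```bash
python3 -m inch '[[[0,0.02,0.7],0,1],[[0,0,0.7],0,1],[[0,0,0.6],0,1],[[0,0,0.33],0,1],[[0,0,0],0,1],[[0,0,0],0,1],[[0,0,0],0,1],[[0,0,0],0,1],[[0,0,0],0,1],[[0,0,0],0,1]]'
python3 - <<'E'
from h import *
S,T=eyes.read_camera('side'),eyes.read_camera('top');s=env.state();print(s['eef_pos'],s['tcp_rot'],s['ft_force'])
for o in fitmask([S],s['eef_pos'],s['tcp_rot'][2])[4:]: print(o)
z=lambda p,r,c:cv2.resize(p['pixels'][r:r+90,c:c+120,::-1],(800,600),interpolation=cv2.INTER_CUBIC)
cv2.imwrite('pics/z6.png',z(S,255,250))
E
```

```text
t: 27.7
eef_pos: [482.0, -372.6, 60.8]
tcp_rot: [3.141, -0.0, -0.107]
ft_force: [-0.0, 0.5, -0.8]
opening: 0.647
grip_force: 30.0
[ 481.94263932 -372.52835723   60.73952705] [ 3.14152676e+00 -5.81108733e-07 -1.07277463e-01] [ 1.13386408 -0.09087925 -0.89186658]
(np.float64(1.0), np.float64(29.1), [-2.2, 5.6])
(np.float64(2.0), np.float64(29.0), [-2.1, 5.4])
(np.float64(3.0), np.float64(28.9), [-2.1, 5.0])
(np.float64(4.0), np.float64(28.7), [-2.0, 4.2])
(np.float64(5.0), np.float64(28.5), [-2.0, 3.7])
(np.float64(6.0), np.float64(28.2), [-2.0, 3.2])
(np.float64(7.0), np.float64(27.8), [-1.9, 2.5])
(np.float64(8.0), np.float64(27.2), [-1.8, 2.1])
(np.float64(9.0), np.float64(26.4), [-1.8, 1.5])
(np.float64(10.0), np.float64(25.5), [-1.7, 0.7])
(np.float64(11.0), np.float64(24.5), [-1.9, -0.1])
(np.float64(12.0), np.float64(24.6), [-3.2, -4.7])
(np.float64(13.0), np.float64(25.7), [-3.4, -6.0])
```

View pics/z6.png

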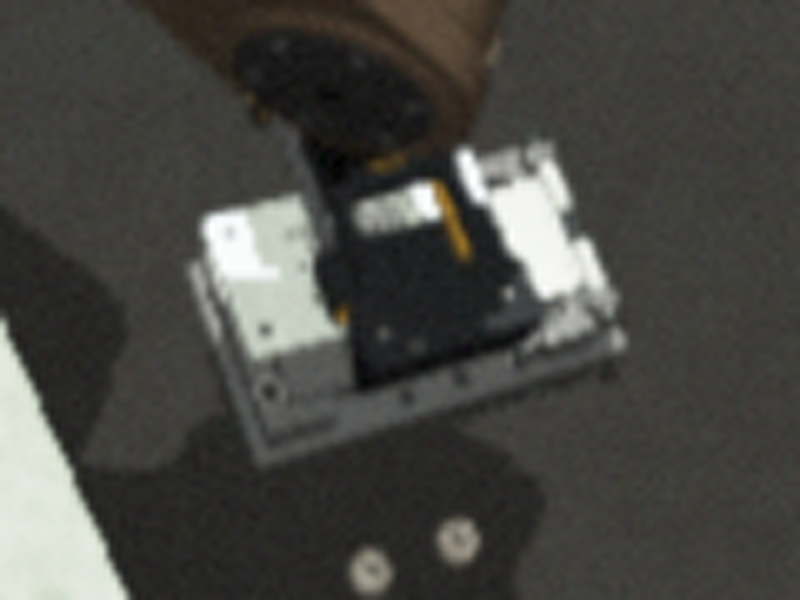

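Only the mask's raised front end shows, at crop (270,270). The back end is hidden by the gripper, and the leaf at (545,240) is untouched. I'll back off 3 mm and go down by feel.

```bash
python3 -m inch '[[[-0.05,0.01,0.2],0,1],[[0,0,0.2],0,1],[[0,0,0.1],0,1],[[0,0,0.03],0,1],[[0,0,0],0,1],[[0,0,0],0,1],[[0,0,0],0,1],[[0,0,0],0,1],[[0,0,0],0,1],[[0,0,0],0,1]]'
python3 -c "
from h import *
for i in range(4):
  eyes.read_camera('top');print(env.state()['ft_force'].round(2),env.state()['eef_pos'].round(2))"
```

```text
t: 29.05
eef_pos: [478.9, -372.8, 29.0]
tcp_rot: [3.142, -0.0, -0.107]
ft_force: [0.8, -0.1, -1.3]
opening: 0.646
grip_force: 30.0
[-0.01  0.8  -0.56] [ 478.9  -372.82   28.98]
[-0.03 -0.15 -0.54] [ 478.9  -372.8    28.91]
[-0.68 -0.01 -0.81] [ 478.89 -372.81   28.95]
[ 0.27 -0.42 -0.64] [ 478.88 -372.8    28.94]
```

```bash
python3 -m inch '[[[0,0,0.01],0,1],[[0,0,0.01],0,1],[[0,0,0.01],0,1],[[0,0,0.01],0,1],[[0,0,0],0,1],[[0,0,0],0,1],[[0,0,0],0,1],[[0,0,0],0,1],[[0,0,0],0,1],[[0,0,0],0,1]]'
python3 -c "
from h import *
for i in range(4):
  eyes.read_camera('top');print(env.state()['ft_force'].round(2),env.state()['eef_pos'].round(2),env.state()['moment'].round(3))"
```

```text
t: 30.5
eef_pos: [478.9, -372.8, 26.6]
tcp_rot: [3.142, -0.0, -0.107]
ft_force: [0.8, 0.4, -1.2]
opening: 0.644
grip_force: 30.0
[-0.54 -1.13 -1.29] [ 478.88 -372.79   26.53] [ 0.07  -0.016  0.001]
[-1.13  0.44 -0.39] [ 478.9  -372.82   26.55] [ 0.03  -0.007  0.018]
[-0.06 -0.22 -1.94] [ 478.89 -372.8    26.52] [0.081 0.029 0.041]
[ 0.66 -0.24 -0.26] [ 478.9  -372.8    26.53] [0.087 0.038 0.017]
```

Still free (about −1 N is the mask's weight). Continuing in 1.2 mm steps.

```bash
cat > ft.py <<'E'
from h import *
F=[];M=[]
for i in range(6):
  eyes.read_camera('top');s=env.state();F.append(s['ft_force']);M.append(s['moment'])
print(np.mean(F,0).round(2),np.mean(M,0).round(3),s['eef_pos'].round(2),s['tcp_rot'].round(4),s['t'])
E
python3 -m inch '[[[0,0,0.01],0,1],[[0,0,0.01],0,1],[[0,0,0],0,1],[[0,0,0],0,1],[[0,0,0],0,1],[[0,0,0],0,1],[[0,0,0],0,1],[[0,0,0],0,1],[[0,0,0],0,1],[[0,0,0],0,1]]';python3 ft.py
```

```text
t: 31.95
eef_pos: [478.9, -372.8, 25.4]
tcp_rot: [3.141, -0.0, -0.107]
ft_force: [0.6, -0.1, -0.7]
opening: 0.646
grip_force: 30.0
[ 0.29 -0.29 -0.83] [ 0.036  0.025 -0.014] [ 478.89 -372.84   25.36] [ 3.1414e+00 -1.0000e-04 -1.0730e-01] 32.25
```

```bash
python3 -m inch '[[[0,0,0.01],0,1],[[0,0,0.01],0,1],[[0,0,0],0,1],[[0,0,0],0,1],[[0,0,0],0,1],[[0,0,0],0,1],[[0,0,0],0,1],[[0,0,0],0,1],[[0,0,0],0,1],[[0,0,0],0,1]]';python3 ft.py
```

```text
t: 33.5
eef_pos: [479.0, -372.8, 24.2]
tcp_rot: [3.141, -0.0, -0.107]
ft_force: [-1.9, 1.0, 5.7]
opening: 0.646
grip_force: 31.4
[-1.55  0.62  5.37] [0.116 0.164 0.016] [ 478.92 -372.81   24.21] [ 3.1414e+00 -1.0000e-04 -1.0720e-01] 33.8
```

```bash
python3 -m inch '[[[0,0,-0.01],0,1],[[0,0,0],0,1],[[0.04,0,0.005],0,1],[[0.04,0,0.005],0,1],[[0.04,0,0.005],0,1],[[0.04,0,0.004],0,1],[[0,0,0],0,1],[[0,0,0],0,1],[[0,0,0],0,1],[[0,0,0],0,1]]';python3 ft.py
```

```text
t: 35.05
eef_pos: [488.5, -373.9, 23.7]
tcp_rot: [3.141, -0.0, -0.107]
ft_force: [-2.4, 0.7, 5.1]
opening: 0.645
grip_force: 31.5
[-3.26  0.35  4.77] [ 0.009  0.494 -0.036] [ 488.52 -373.9    23.76] [ 3.1414e+00 -1.0000e-04 -1.0720e-01] 35.35
```

```bash
python3 -m inch '[[[0,0,-0.015],0,1],[[0,0,0],0,1],[[0,0,0],0,1],[[0,0,0],0,1],[[0,0,0],0,1],[[0,0,0],0,1],[[0,0,0],0,1],[[0,0,0],0,1],[[0,0,0],0,1],[[0,0,0],0,1]]';python3 ft.py
python3 - <<'E'
from h import *
S=eyes.read_camera('side')
z=lambda p,r,c:cv2.resize(p['pixels'][r:r+90,c:c+120,::-1],(800,600),interpolation=cv2.INTER_CUBIC)
cv2.imwrite('pics/z7.png',z(S,255,250)); s=env.state()
for o in fitmask([S],s['eef_pos'],s['tcp_rot'][2])[3:14]: print(o)
E
```

```text
t: 36.6
eef_pos: [488.4, -373.8, 24.5]
tcp_rot: [3.142, 0.0, -0.107]
ft_force: [-0.3, -0.1, -1.5]
opening: 0.651
grip_force: 30.0
[-0.21  0.25 -0.81] [0.052 0.051 0.031] [ 488.43 -373.84   24.52] [ 3.1415 -0.     -0.1072] 36.9
(np.float64(0.0), np.float64(25.7), [-1.3, 5.5])
(np.float64(1.0), np.float64(25.7), [-1.4, 5.2])
(np.float64(2.0), np.float64(25.7), [-1.4, 4.7])
(np.float64(3.0), np.float64(25.6), [-1.4, 4.3])
(np.float64(4.0), np.float64(25.4), [-1.7, 4.0])
(np.float64(5.0), np.float64(25.2), [-1.8, 4.0])
(np.float64(6.0), np.float64(24.9), [-1.7, 3.5])
(np.float64(7.0), np.float64(24.4), [-1.6, 2.9])
(np.float64(8.0), np.float64(23.9), [-2.0, 2.4])
(np.float64(9.0), np.float64(23.4), [-2.2, 1.8])
(np.float64(10.0), np.float64(23.0), [-2.5, 0.7])
```

View pics/z7.png

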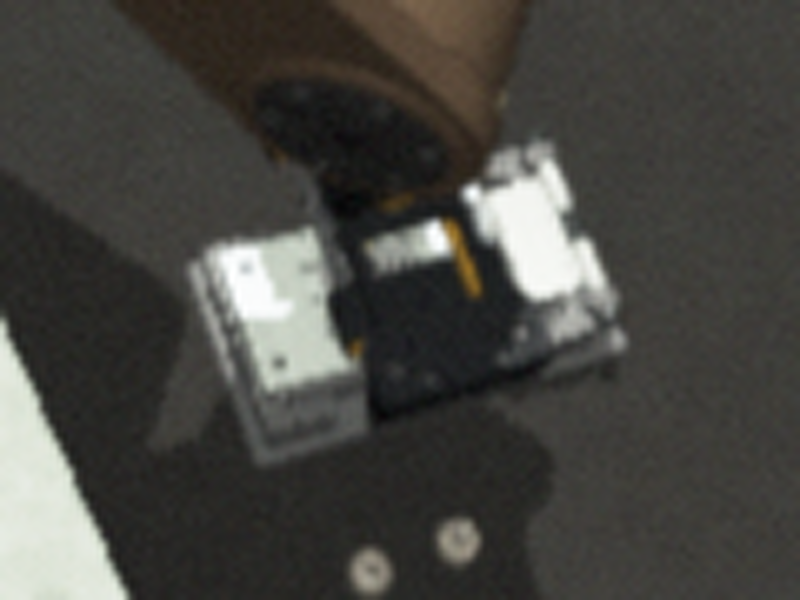

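```bash
python3 -m inch '[[[0.03,0,0.003],0,1],[[0.03,0,0.003],0,1],[[0.02,0,0.003],0,1],[[0,0,0],0,1],[[0,0,0],0,1],[[0,0,0],0,1],[[0,0,0],0,1],[[0,0,0],0,1],[[0,0,0],0,1],[[0,0,0],0,1]]';python3 ft.py
```

```text
t: 38.2
eef_pos: [493.2, -374.3, 24.0]
tcp_rot: [3.142, 0.0, -0.107]
ft_force: [0.3, 0.9, 0.4]
opening: 0.647
grip_force: 30.0
[-0.34 -0.27 -0.8 ] [ 0.035  0.014 -0.024] [ 493.2  -374.34   23.97] [ 3.1415 -0.     -0.1072] 38.5
```

```bash
python3 -m inch '[[[0.03,0,0.003],0,1],[[0.03,0,0.003],0,1],[[0.03,0,0.003],0,1],[[0.02,0,0.003],0,1],[[0,0,0],0,1],[[0,0,0],0,1],[[0,0,0],0,1],[[0,0,0],0,1],[[0,0,0],0,1],[[0,0,0],0,1]]';python3 ft.py
```

```text
t: 39.75
eef_pos: [499.8, -375.1, 23.3]
tcp_rot: [3.141, -0.0, -0.107]
ft_force: [0.3, -0.1, 0.2]
opening: 0.643
grip_force: 30.0
[ 0.38  0.05 -0.27] [ 0.024 -0.106  0.001] [ 499.8  -375.08   23.28] [ 3.1414e+00 -1.0000e-04 -1.0720e-01] 40.05
```

```bash
python3 -m inch '[[[0,0,0.01],0,1],[[0,0,0.01],0,1],[[0,0,0.01],0,1],[[0,0,0.01],0,1],[[0,0,0.01],0,1],[[0,0,0.01],0,1],[[0,0,0],0,1],[[0,0,0],0,1],[[0,0,0],0,1],[[0,0,0],0,1]]';python3 ft.py
```

```text
t: 41.3
eef_pos: [499.7, -375.1, 19.9]
tcp_rot: [3.141, -0.0, -0.107]
ft_force: [-2.2, 0.6, 6.3]
opening: 0.647
grip_force: 30.0
[-2.54  0.9   5.77] [0.18  0.158 0.022] [ 499.65 -375.09   19.96] [ 3.1414 -0.     -0.1072] 41.6
```

```bash
python3 -m inch '[[[0,0,0.01],0,1],[[0,0,0.01],0,1],[[0,0,0.01],0,1],[[0,0,0.01],0,1],[[0,0,0.01],0,1],[[0,0,0],0,1],[[0,0,0],0,1],[[0,0,0],0,1],[[0,0,0],0,1],[[0,0,0],0,1]]';python3 ft.py
```

```text
t: 42.85
eef_pos: [499.5, -375.1, 17.2]
tcp_rot: [3.141, 0.0, -0.107]
ft_force: [-3.6, 1.1, 8.8]
opening: 0.646
grip_force: 30.0
[-3.51  1.06  9.17] [0.319 0.413 0.051] [ 499.54 -375.06   17.22] [ 3.1414e+00  2.0000e-04 -1.0720e-01] 43.15
```

```bash
python3 -m inch '[[[0,0,0.01],0,1],[[0,0,0.01],0,1],[[0,0,0.01],0,1],[[0,0,0],0,1],[[0,0,0],0,1],[[0,0,0],0,1],[[0,0,0],0,1],[[0,0,0],0,1],[[0,0,0],0,1],[[0,0,0],0,1]]';python3 ft.py
python3 - <<'E'
from h import *
S=eyes.read_camera('side')
z=lambda p,r,c:cv2.resize(p['pixels'][r:r+75,c:c+100,::-1],(800,600),interpolation=cv2.INTER_CUBIC)
cv2.imwrite('pics/z8.png',z(S,265,255)); s=env.state()
for o in fitmask([S],s['eef_pos'],s['tcp_rot'][2])[:11]: print(o)
E
```

```text
t: 44.4
eef_pos: [499.6, -375.1, 17.0]
tcp_rot: [3.141, -0.0, -0.107]
ft_force: [-8.0, 4.7, 25.5]
opening: 0.648
grip_force: 30.0
[-7.64  4.71 25.75] [1.013 1.149 0.059] [ 499.62 -375.08   16.98] [ 3.1409e+00 -4.0000e-04 -1.0710e-01] 44.7
(np.float64(-3.0), np.float64(26.3), [-0.7, 5.2])
(np.float64(-2.0), np.float64(26.4), [-0.8, 4.6])
(np.float64(-1.0), np.float64(26.4), [-0.9, 4.5])
(np.float64(0.0), np.float64(26.3), [-1.0, 4.0])
(np.float64(1.0), np.float64(26.2), [-1.0, 3.8])
(np.float64(2.0), np.float64(26.0), [-0.9, 2.9])
(np.float64(3.0), np.float64(25.9), [-1.1, 2.5])
(np.float64(4.0), np.float64(25.6), [-1.2, 2.1])
(np.float64(5.0), np.float64(25.3), [-1.3, 1.5])
(np.float64(6.0), np.float64(24.9), [-1.3, 1.0])
(np.float64(7.0), np.float64(24.4), [-1.6, 0.5])
```

View pics/z8.png

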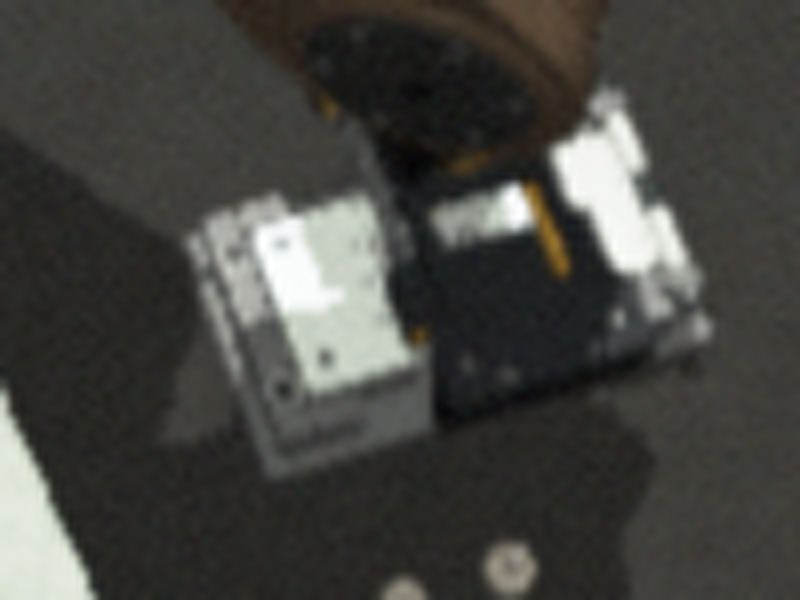

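The mask lies between the front ridge and the leaf, front edge at about crop (265,260)–(305,390), and the leaf looks down. But the front edge fits about 3 mm too high, so I'll fit just the top-face edges to check whether it's flat.

```bash
cat > topfit.py <<'E'
from h import *
S,T=eyes.read_camera('side'),eyes.read_camera('top');s=env.state()
save(S,'s_%d.png'%(s['t']*100));save(T,'t_%d.png'%(s['t']*100))
tcp=s['eef_pos'];yaw=s['tcp_rot'][2];u=np.array([np.cos(yaw),np.sin(yaw)]);w=np.array([-u[1],u[0]])
def pt(a,b,z): return np.r_[tcp[:2]+u*a+w*b,z]
def prof(p,G,f):  # f(o)-> 3D line samples displaced o mm outward; returns position of max gradient
    os=np.arange(-7,7.01,.25);v=[]
    for o in os:
        q=np.array([proj(p,X)[::-1] for X in f(o)],np.float32);v.append(cv2.remap(G,q[:,:1].copy(),q[:,1:].copy(),cv2.INTER_CUBIC).mean())
    g=np.gradient(np.array(v));i=g[2:-2].argmin()+2
    a,b,c=g[i-1:i+2];return round(os[i]+.25*.5*(a-c)/(a-2*b+c),2),round(g[i],1)
for nm,p in(('S',S),('T',T)):
    G=cv2.GaussianBlur(p['pixels'].astype(np.float32).mean(2),(0,0),.6)
    for z in (30,33):
        fr=prof(p,G,lambda o:[pt(-58-o,b,z) for b in np.linspace(-27,20,30)])
        ny=prof(p,G,lambda o:[pt(a,-31-o,z) for a in np.linspace(-54,-22,30)])
        fy=prof(p,G,lambda o:[pt(a,31+o,z) for a in np.linspace(-54,-25,30)])
        nyf=prof(p,G,lambda o:[pt(a,-31-o,z) for a in np.linspace(-56,-45,20)])
        nyb=prof(p,G,lambda o:[pt(a,-31-o,z) for a in np.linspace(-30,-20,20)])
        print(nm,z,'front',fr,'near',ny,'far',fy,'near f/b',nyf,nyb)
E
python3 topfit.py
```

```text
S 30 front (np.float64(1.36), np.float32(-5.4)) near (np.float64(1.23), np.float32(-4.9)) far (np.float64(0.51), np.float32(-4.7)) near f/b (np.float64(0.94), np.float32(-4.7)) (np.float64(1.96), np.float32(-4.0))
S 33 front (np.float64(1.62), np.float32(-5.4)) near (np.float64(2.26), np.float32(-4.9)) far (np.float64(-0.65), np.float32(-4.7)) near f/b (np.float64(1.87), np.float32(-4.7)) (np.float64(2.78), np.float32(-3.8))
T 30 front (np.float64(2.44), np.float32(-0.0)) near (np.float64(-5.08), np.float32(-0.0)) far (np.float64(3.17), np.float32(-0.1)) near f/b (np.float64(-5.73), np.float32(-0.0)) (np.float64(4.86), np.float32(-0.0))
T 33 front (np.float64(2.67), np.float32(-0.0)) near (np.float64(-5.61), np.float32(-0.0)) far (np.float64(3.59), np.float32(-0.1)) near f/b (np.float64(-6.23), np.float32(-0.0)) (np.float64(4.27), np.float32(-0.0))
```

```bash
python3 -m inch '[[[0,0,-0.012],0,1],[[0,0,0],0,1],[[-0.008,-0.004,0],0,1],[[0,0,0],0,1],[[0,0,0.006],0,1],[[0,0,0.006],0,1],[[0,0,0],0,1],[[0,0,0],0,1],[[0,0,0],0,1],[[0,0,0],0,1]]';python3 ft.py; python3 topfit.py | head -1
```

```text
t: 46.1
eef_pos: [499.6, -375.1, 17.0]
tcp_rot: [3.14, -0.002, -0.107]
ft_force: [-6.5, 2.6, 24.1]
opening: 0.648
grip_force: 30.0
[-5.11  3.87 24.12] [0.892 0.736 0.069] [ 499.59 -375.09   16.98] [ 3.1404e+00 -1.4000e-03 -1.0720e-01] 46.4
S 30 front (np.float64(1.47), np.float32(-5.4)) near (np.float64(1.31), np.float32(-4.9)) far (np.float64(0.55), np.float32(-4.8)) near f/b (np.float64(0.22), np.float32(-4.6)) (np.float64(1.94), np.float32(-4.1))
```

```bash
python3 -c "
from cell import env
print(env.job_done())"
```

```text
the job is handed in; nothing more can be done
None
```

The job is handed in at about 47 s: the block is released in the pocket and the mask sits under the leaf and behind the ridge, held down with about 24 N. The mask's flatness is judged from force and the side camera, good to about 1 mm; I moved nothing near the screws or bottle but didn't re-check the bottle at the end.

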